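Turn the rinsed pots over to drain

ROBOT

A 7-joint arm with a two-finger parallel gripper is mounted at the origin on the work surface. World frame = base frame: x ahead of the robot, y to its left, z up, the work surface at z = 0. Lengths are in m, angles in rad, forces in N, time in s.
With the tool pointing down it reaches from about 0.4 to 0.85 m from the base axis. Payload 10.4 kg.
Tool frame: the origin (TCP) lies on the centre line of the jaws, within the pads' length; the fingertips stand 17 mm ahead of it and the grasp point (between the pads) lies 2 mm behind it (manip.tcp_to_tips is the distance from the TCP to the fingertips, in m); z points along the fingers, x is the direction in which the jaws open and shut, and the axes are right-handed (so a half turn about z gives the same grasp; the last joint's range is limited). The gripper opens to 85 mm and grips with 20 to 120 N. Pads are 22 mm wide; open, the fingers measure 114 mm over their backs; the gripper's body (76 mm by 85 mm) begins 54 mm behind the grasp point. The pads swing forward as they close: fully open they stand 13 mm farther back than shut.
Start: joints at [-1.258, 0.332, -0.065, 1.46, 0.022, 1.35, -0.088], TCP at [0.206, 0.59, 0.248] pointing down, gripper open.
Joint ranges: [-2.6, 2.6], [-0.5, 2.12], [-1.47, 1.34], [0.16, 2.42], [-1.27, 4.41], [0.06, 2.06], [-2.6, 2.6]. Speed limits (rad/s): [2.22, 2.22, 2.79, 2.79, 3.14, 3.14, 3.14].

INTERFACE

Orientations are given as a unit quaternion [x, y, z, w].
In Python, from workcell import manip gives the robot as it stands.
- The arm moves only by the shell command python3 -m pendant 'ROWS' [FORCE]. ROWS is JSON, a list of rows, each a list of 3 entries, a list of its own where there are three numbers: the shift along the world's x, y, z in cm, then the turn, a rotation vector about the world's x, y, z in degrees, then the closure in counts, from 0 (fully open) to 255 (shut). A call has 1 to 12 rows; each row shifts and turns the pose as measured when the row begins; what a row does not reach is not made up. A row lasts 1/8 s, in which the tool goes at most 62.5 mm and 10.7 degrees, less where a joint would pass 70% of its speed; a pose out of reach is approached as far as the arm can. A call is refused whole if a number of a shift passes 6.25 or a number of a turn 10.7, either way. A call with a gripper value outside its range is refused whole. The fingers move at their own pace and stop on an object; FORCE is the grip in N (left out, the last holds). Time passes only in rows, so rows that do not move let the fingers close. It gives the time, the measured TCP pose, the force and the opening at its end, in the units of the state.
- manip.get_obs(): the state, without advancing time (a new reading comes with each control period).
- manip.camera(name): name is "side" or "top" or "wrist"; returns a dict with "pixels" (480x640x3 uint8, red, green, blue), "range_z" (480x640 float32, m along the optical axis (not along the pixel's ray), 0 where there is no reading), "K" (3x3 intrinsics, pixels), "origin" and "rotation" of the camera in the world; the wrist camera has in their place "hand_eye" (4x4, takes a point from camera to tool coordinates, whose origin is the TCP and whose axes are the tool frame's). Camera axes: x right, y down, z forward; pixel columns grow to the right and rows downward; lengths in m; the calibration is good to about 2 mm. A picture is of the moment at which its call begins: read the wrist's pose just before it.
- manip.hand_in(): hands the job in, once; it reports no verdict.
The state is a dict: "clock": time; "joint_pos": joint angles; "joint_velocities": joint speeds; "tau": joint torques, N m; "position": TCP position; "ee_rot": TCP orientation; "ft_force": force on the tool from outside, world axes, zero at the start; "torque": the same for the moment, N m; "grip_width": opening from 0.0 (shut) to 1.0 (fully open).
Only numpy, scipy, OpenCV 4.12 (cv2) and the standard library are available. Lean on these libraries where they do the work, as an engineer would, in place of code of your own. Each camera call takes 0.05 s, during which the arm holds its last target.

TASK

Two square soaking pots have been rinsed at the conservation bench: turn both upside down, each standing mouth down and centred on the pad of its own colour in the steel draining tray. The blue pot stands mouth up, so turn it in two goes: tip it over in the gripper, lay it on its side and let go, then take it afresh and turn it the rest of the way; the orange pot already lies on its side. Leave the bottle, the torch and the dishes standing where they are, and let go of everything.

Things in the scene. Friction and masses are not known exactly. Their poses are not given: they have to be found in the camera images.
- blue_pot: blue plastic pot, an open square box 46 x 46 mm outside and 68 mm tall, walls and floor 4 mm thick, about 0.12 kg. Origin at the middle of the pot (34 mm from floor end and mouth end, on its axis); its z axis runs along the pot's axis from floor to mouth, x and y are square to its sides. Starts standing mouth up on the bench (origin 34 mm high) at any yaw; lying on its side, its origin is 23 mm high; upside down on its pad, 41 mm high
- orange_pot: orange plastic pot, same shape, size, mass and frame as the blue one. Starts lying on its side on the bench (origin 23 mm high), its mouth (z axis) pointing to the robot's left, up to 60 degrees off; upside down on its pad its origin is 41 mm high
- blue_pad: blue square pad 84 x 84 mm, 3 mm thick, fixed in the draining tray; origin at the centre of its underside, 4 mm above the bench; its top is 7 mm above the bench; x and y along its sides
- orange_pad: orange pad, same as the blue one; the two pads' centres are 130 mm apart along the tray's length, and which is nearer the robot varies
- tray: fixed steel draining tray 280 mm (its x) by 160 mm (its y), floor 4 mm thick, rim 12 mm high and 4 mm thick; origin at the centre of its underside on the bench. It may be to the robot's left or right; the pots start on the other side, on a flat sheet of grey bench paper
- bottle: loose, clear round bottle with white cap, 52 mm in diameter, 110 mm tall, standing; origin at the centre of its underside. Not to be disturbed
- torch: loose black torch standing on its head, 38 mm in diameter at the foot, 28 mm above, 95 mm tall; origin at the centre of its underside. Not to be disturbed
- dishes: loose stack of two closed glass dishes, 80 mm in diameter, 30 mm tall; origin at the centre of its underside. Not to be disturbed

How it is judged:
On the way, in this order (a step that is already met when the one before it is completed fails the run):
1. the blue pot is tipped over (30 to 75 degrees from upright) while the fingers hold it (angle between blue_pot's own z axis and vertical between 0.52 and 1.31 rad and contact force between blue_pot and the fingers above 0.5 N), for 0.1 s.
2. the blue pot lies on its side, at rest and let go (angle between blue_pot's own z axis and vertical between 1.4 and 1.74 rad and height (world z) of blue_pot below 0.035 m and contact force between blue_pot and the fingers below 0.1 N and linear speed of blue_pot below 0.03 m/s), for 0.15 s.
At the end, for the whole second after the job is handed in: both pots stand upside down at rest and released, each flat on the pad of its own colour (axis within 8 degrees of vertical) with its centre within 22 mm of the pad's centre; bottle, torch and dishes still stand within 30 mm of where they were (angle between each of blue_pot, orange_pot's own z axis and vertical above 3 rad and horizontal distance between blue_pot and blue_pad below 0.022 m and height (world z) of blue_pot between 0.036 and 0.046 m and linear speed of each of blue_pot, orange_pot below 0.02 m/s and angular speed of each of blue_pot, orange_pot below 0.2 rad/s and contact force between each of blue_pot, orange_pot and the fingers below 0.1 N and horizontal distance between orange_pot and orange_pad below 0.022 m and height (world z) of orange_pot between 0.036 and 0.046 m and distance of each of bottle, torch, dishes from where it was at the start of the episode below 0.03 m and angle between each of bottle, torch, dishes's own z axis and vertical below 0.2 rad); the robot touches nothing.
It fails at once if the bottle, the torch or the dishes are shifted more than 30 mm or tipped over (distance of any of bottle, torch, dishes from where it was at the start of the episode above 0.03 m or angle between any of bottle, torch, dishes's own z axis and vertical above 0.35 rad).
It also fails if it takes over 72 s, if anything falls off the work surface, if the arm or the gripper's body presses on something with over 40 N, if the wrist force passes 120 N, or if a joint passes its speed limit or range.

## Working session

There is one attempt and no reset: what is moved stays moved. The work goes in short steps, Python scripts to look and compute and a shell command to move; the robot and the scene stay as the last step left them, time stands still between calls to the robot, and variables do not carry over. Pictures are saved under pics/ and viewed, and the job is handed in when it is done.

```bash
mkdir -p pics; ls
python3 - <<'E'
from workcell import manip
import cv2
o=manip.get_obs();print({k:(o[k] if not hasattr(o[k],'round') else o[k]) for k in o}, manip.tcp_to_tips)
for n in ["top","side","wrist"]:
    c=manip.camera(n);cv2.imwrite(f"pics/{n}0.png",c["pixels"][:,:,::-1]);print(n,c["K"],c.get("origin"),c.get("rotation"),c.get("hand_eye"))
E
```

```text
pics
{'clock': 0.0, 'joint_pos': array([-1.25765134,  0.33281459, -0.06467717,  1.46096715,  0.02160953,
        1.34988891, -0.08849102]), 'joint_velocities': array([-0.00071149,  0.0003754 , -0.00070113, -0.00078832,  0.00033349,
        0.00078961, -0.00079759]), 'tau': array([ 7.39481729e-04, -6.25468683e+01,  4.97004215e-02, -3.91589391e+01,
        1.62831426e-02,  1.02621212e-02, -1.71184905e-05]), 'position': array([0.20582254, 0.58975815, 0.24753929]), 'ee_rot': array([ 8.15310252e-01,  5.79023933e-01, -5.38543817e-04,  4.33286586e-04]), 'ft_force': array([ 0.29988133, -0.34176271,  0.09326319]), 'torque': array([-0.01398695,  0.02875126, -0.02834045]), 'grip_width': 1.0008396757697748} 0.017
top [[486.36575331   0.         318.16244663]
 [  0.         486.36575331 234.41323296]
 [  0.           0.           1.        ]] [0.4954118  0.00416959 1.11447731] [-0.70142496  0.71199225 -0.01546028  0.02882769] None
side [[565.02186017   0.         323.23897009]
 [  0.         565.02186017 241.79458505]
 [  0.           0.           1.        ]] [ 0.4236119  -0.88758924  0.80657565] [ 0.89994214 -0.05900046  0.03877068 -0.43025564] None
wrist [[335.36854306   0.         317.78154813]
 [  0.         335.36854306 242.57520703]
 [  0.           0.           1.        ]] None None [[ 9.99999944e-01  2.86235039e-04 -1.75896112e-04  9.27839013e-05]
 [-2.23479097e-04  9.57664581e-01  2.87886263e-01 -7.30627528e-02]
 [ 2.50852612e-04 -2.87886208e-01  9.57664591e-01 -1.25192090e-01]
 [ 0.00000000e+00  0.00000000e+00  0.00000000e+00  1.00000000e+00]]
```

View pics/top0.png

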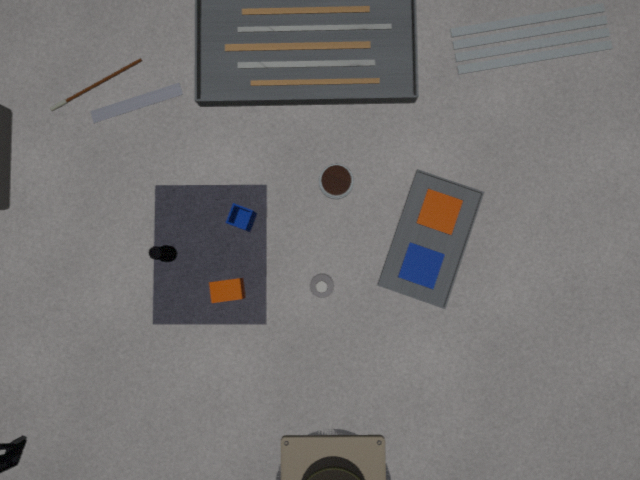

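View pics/side0.png

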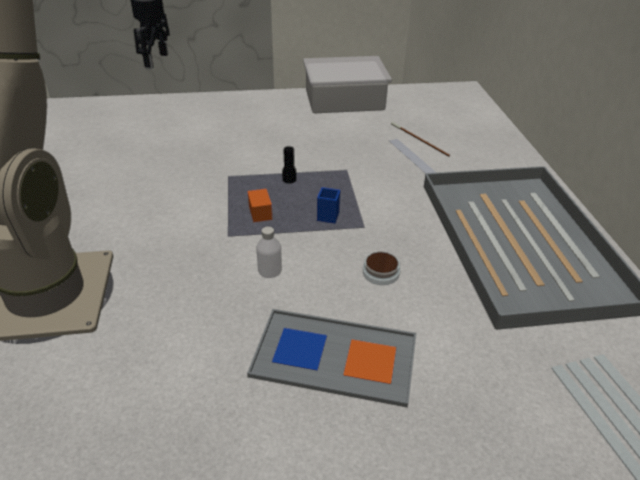

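The top view shows the blue pot at (241,217), orange pot at (226,290), torch at (163,254), bottle at (321,286), dishes at (336,180), and the blue and orange pads at (421,265) and (440,211). The arm is out at the left edge. Next I'll measure these.

```bash
cat > h.py <<'E'
import numpy as np,cv2
from scipy.spatial.transform import Rotation as R
from workcell import manip
def cam(n):
    o=manip.get_obs(); c=manip.camera(n)
    if n=="wrist":
        T=np.eye(4);T[:3,:3]=R.from_quat(o["ee_rot"]).as_matrix();T[:3,3]=o["position"];T=T@c["hand_eye"]
        c["O"],c["M"]=T[:3,3],T[:3,:3]
    else: c["O"],c["M"]=np.array(c["origin"]),R.from_quat(c["rotation"]).as_matrix()
    c["hsv"]=cv2.cvtColor(c["pixels"],cv2.COLOR_RGB2HSV)
    return c
def ray(c,uv,z):
    uv=np.atleast_2d(np.float64(uv)); d=np.c_[uv,np.ones(len(uv))]@np.linalg.inv(c["K"]).T@c["M"].T
    return c["O"]+d*((z-c["O"][2])/d[:,2])[:,None]
def cloud(c,m):
    v,u=np.nonzero(m&(c["range_z"]>0)); z=c["range_z"][v,u]
    return (np.c_[u,v,np.ones(len(u))]@np.linalg.inv(c["K"]).T*z[:,None])@c["M"].T+c["O"]
def mask(c,col):
    lo,hi={"blue":((105,120,30),(130,255,255)),"orange":((3,150,60),(18,255,255))}[col]
    return cv2.inRange(c["hsv"],lo,hi)
def blobs(m,a=60):
    return [k for k in cv2.findContours(m,cv2.RETR_EXTERNAL,cv2.CHAIN_APPROX_NONE)[0] if cv2.contourArea(k)>a]
def st():
    o=manip.get_obs();print("t",o["clock"],"p",o["position"].round(4),"R\n",R.from_quat(o["ee_rot"]).as_matrix().round(3),"grip",round(o["grip_width"],3),"q",o["joint_pos"].round(2),"F",o["ft_force"].round(1))
E
python3 - <<'E'
from h import *
c=cam("top"); print(c["M"].round(3))
for col in("blue","orange"):
    m=mask(c,col)
    for k in blobs(m):
        b=cv2.minAreaRect(k); bm=np.zeros_like(m);cv2.drawContours(bm,[k],-1,255,-1)
        P=cloud(c,(bm>0)); zs=np.percentile(P[:,2],[5,50,90])
        z=0.007 if b[0][0]>350 else (0.068 if col=="blue" else .046)
        w=ray(c,cv2.boxPoints(b),z); 
        e=w[1]-w[0];f=w[2]-w[1]
        print(col,b,"zs",zs.round(3),"ctr",w.mean(0).round(4),"e",np.linalg.norm(e).round(4),np.degrees(np.arctan2(e[1],e[0])).round(1),"f",np.linalg.norm(f).round(4),np.degrees(np.arctan2(f[1],f[0])).round(1))
        t=P[abs(P[:,2]-z)<.006]; print("  top cloud",t[:,:2].mean(0).round(4),len(t))
for n,uv,z in(("torch",(157,254),.095),("bottle",(321,286),.11),("dishes",(336,180),.03)): print(n,ray(c,uv,z).round(3))
cv2.imwrite("pics/crop.png",cv2.resize(c["pixels"][170:320,140:290,::-1],(600,600),interpolation=cv2.INTER_NEAREST))
s=cam("side");cv2.imwrite("pics/crops.png",cv2.resize(s["pixels"][130:280,220:400,::-1],(720,600),interpolation=cv2.INTER_CUBIC))
E
```

```text
[[-0.014 -0.998  0.063]
 [-1.     0.016  0.018]
 [-0.019 -0.062 -0.998]]
blue ((421.10003662109375, 265.20001220703125), (36.99864196777344, 36.99864196777344), 18.434947967529297) zs [0.005 0.009 0.011] ctr [ 0.4917 -0.2074  0.007 ] e 0.084 -19.8 f 0.0833 -109.4
  top cloud [ 0.4914 -0.207 ] 1325
blue ((240.86595153808594, 216.94845581054688), (25.84649085998535, 21.538742065429688), 21.037511825561523) zs [0.003 0.035 0.07 ] ctr [0.6018 0.1905 0.068 ] e 0.0468 -21.3 f 0.0565 -112.0
  top cloud [0.6039 0.1938] 168
orange ((226.5314483642578, 290.0639343261719), (20.807435989379883, 33.73326873779297), 82.23483276367188) zs [0.04  0.047 0.05 ] ctr [0.4434 0.2267 0.046 ] e 0.0743 -83.1 f 0.0455 -172.5
  top cloud [0.4432 0.2282] 645
orange ((439.2000427246094, 211.3999786376953), (36.68241500854492, 36.04996109008789), 18.43494987487793) zs [0.005 0.009 0.011] ctr [ 0.6134 -0.2518  0.007 ] e 0.0829 -19.8 f 0.0831 -109.7
  top cloud [ 0.6132 -0.2517] 1303
torch [[0.523 0.363 0.095]]
bottle [[0.452 0.018 0.11 ]]
dishes [[ 0.686 -0.018  0.03 ]]
```

View pics/crop.png

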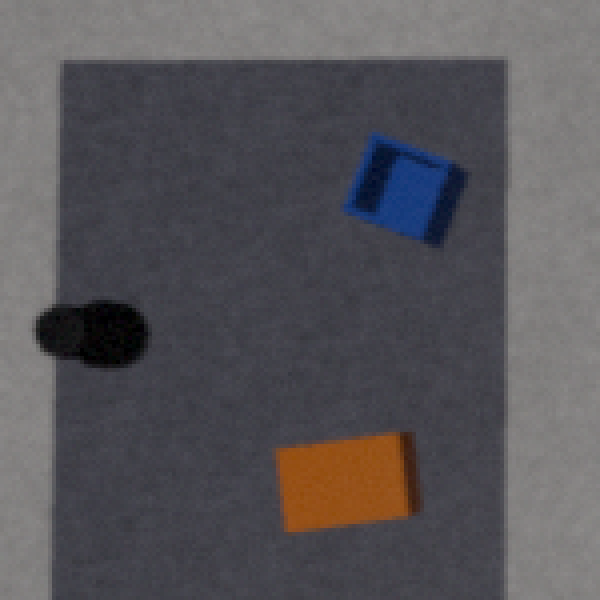

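View pics/crops.png

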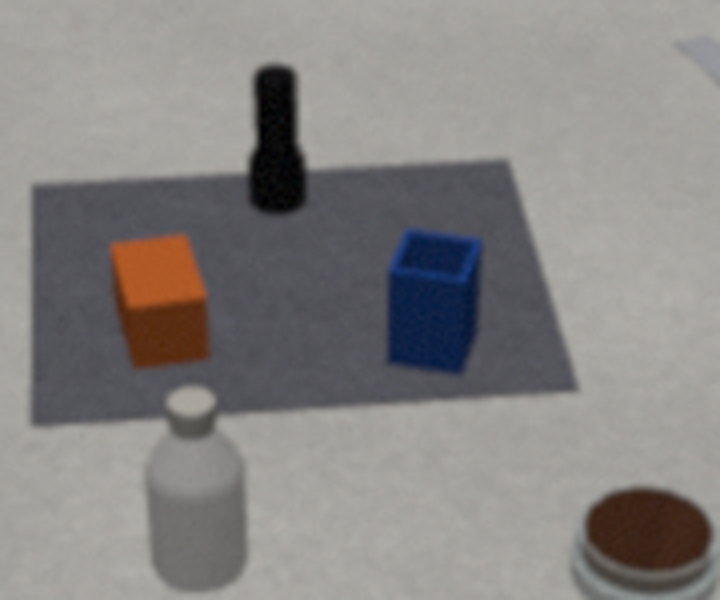

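```bash
python3 -m pendant '[[[3.6,-4.9,1],[0,0,-6],0],[[3.6,-4.9,1],[0,0,-6],0],[[3.6,-4.9,1],[0,0,-6],0],[[3.6,-4.9,1],[0,0,-6],0]]' 40; python3 -c "
from h import *;st()"
```

```text
clock: 0.75
position: [0.3479, 0.3919, 0.2865]
ee_rot: [0.919, 0.395, -0.002, -0.0]
ft_force: [0.6, 0.8, 0.7]
grip_width: 1.001
t 0.75 p [0.3479 0.3919 0.2865] R
 [[ 0.688  0.726 -0.004]
 [ 0.726 -0.688 -0.001]
 [-0.003 -0.002 -1.   ]] grip 1.001 q [-1.03  0.09  0.11  1.67 -0.01  1.38 -0.11] F [0.6 0.8 0.7]
```

```bash
cat >> h.py <<'E'
import json
def log():
    o=manip.get_obs();open("log.jsonl","a").write(json.dumps({k:list(map(float,o[k])) for k in("joint_pos","position","ee_rot")})+"\n")
E
python3 -c "
from h import *;log()"
python3 -m pendant '[[[3.6,-4.9,1],[0,0,-6],0],[[3.6,-4.9,1],[0,0,-6],0],[[3.6,-4.9,1],[0,0,-6],0],[[3.6,-4.9,1],[0,0,-6],0],[[0,0,0],[0,0,0],0]]'
python3 - <<'E'
from h import *
st();log();c=cam("wrist");cv2.imwrite("pics/w1.png",c["pixels"][:,:,::-1])
E
```

```text
clock: 1.38
position: [0.4952, 0.1873, 0.3287]
ee_rot: [0.983, 0.184, 0.0, -0.001]
ft_force: [0.0, 1.4, -0.2]
grip_width: 1.001
t 1.375 p [0.4952 0.1873 0.3287] R
 [[ 0.932  0.362 -0.   ]
 [ 0.362 -0.932  0.002]
 [ 0.001 -0.002 -1.   ]] grip 1.001 q [-0.77  0.08  0.35  1.6  -0.03  1.47 -0.05] F [ 0.   1.4 -0.2]
```

View pics/w1.png

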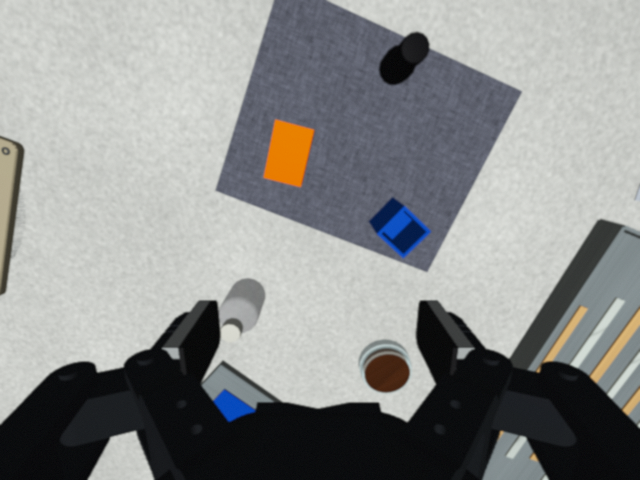

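The wrist view shows the orange pot's top face cleanly at (290,153), and the blue pot's rim at about (405,228) with one outer side visible up and to the left.

Run:
```python
from h import *
def rep(c,pts_uv,z,n):
    b=cv2.minAreaRect(np.float32(ray(c,pts_uv,z)[:,:2]*1000)); print(n,np.round(b[0],1),np.round(b[1],1),round(b[2],1))
for n in("wrist","top"):
    c=cam(n);
    for col,z in(("orange",.046),("blue",.068)):
        m=mask(c,col)
        for k in blobs(m,100):
            uv=k[:,0,:]; ctr=ray(c,[uv.mean(0)],z)[0]
            if ctr[1]<0.1: continue
            rep(c,uv,z,n+" "+col+" all")
            bm=np.zeros_like(m);cv2.drawContours(bm,[k],-1,255,-1)
            # pixels whose depth is at top height
            v,u=np.nonzero(bm); Z=c["range_z"][v,u]; P=(np.c_[u,v,np.ones(len(u))]@np.linalg.inv(c["K"]).T*Z[:,None])@c["M"].T+c["O"]
            s=(abs(P[:,2]-z)<.008)
            b=cv2.minAreaRect(np.float32(P[s,:2]*1000)); print("   depth",s.sum(),P[s].mean(0).round(4),np.round(b[0],1),np.round(b[1],1),round(b[2],1))
c=cam("wrist");cv2.imwrite("pics/w1c.png",cv2.resize(c["pixels"][180:280,350:450,::-1],(600,600),interpolation=cv2.INTER_NEAREST))
```

```text
wrist orange all [441.3 230.9] [46.6 68.2] 7.0
   depth 2305 [0.4409 0.2313 0.0456] [441.  230.4] [46.1 67.8] 7.0
wrist blue all [593.7 199.7] [47.1 64.1] 68.5
   depth 638 [0.601  0.1967 0.0665] [601.4 196.2] [45.9 46.5] 69.0
top orange all [445.2 213.2] [45.8 46.1] 7.4
   depth 333 [0.4464 0.2115 0.0474] [445.  214.1] [45.3 39.6] 6.8
top blue all [601.8 190.6] [56.4 46.7] 68.7
   depth 179 [0.6035 0.1936 0.0686] [603.3 194. ] [46.3 45.7] 68.1
```

View pics/w1c.png

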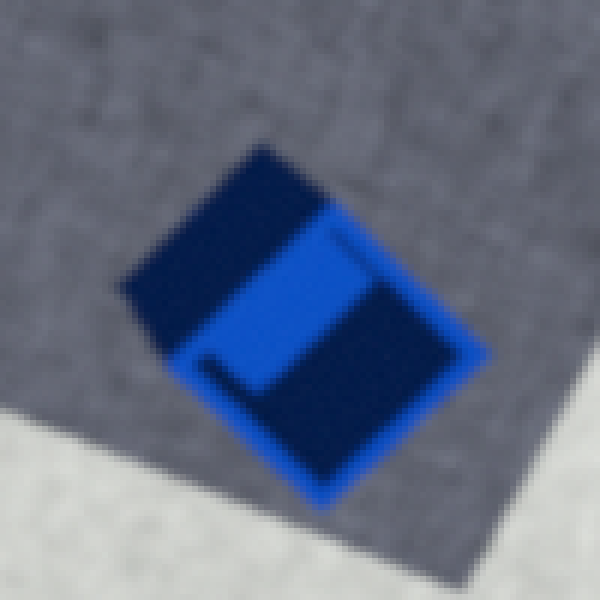

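```bash
python3 -m pendant '[[[2,-1.6,-2.5],[0,0,-10.6],0],[[2,-1.6,-2.5],[0,0,-10.6],0],[[2,-1.6,-2.5],[0,0,-10.6],0],[[2,-1.6,-2.5],[0,0,-10.6],0]]'; python3 -c "
from h import *;log();st()"
python3 -m pendant '[[[0,0,-1],[9.9,-3.8,0],0],[[0,0,-1],[9.9,-3.8,0],0],[[0,0,-1],[9.9,-3.8,0],0],[[0,0,-1],[9.9,-3.8,0],0]]'; python3 -c "
from h import *;log();st()"
```

```text
clock: 2.08
position: [0.5709, 0.1369, 0.2257]
ee_rot: [0.984, -0.18, 0.001, -0.003]
ft_force: [0.5, 0.4, -0.2]
grip_width: 1.002
t 2.075 p [0.5709 0.1369 0.2257] R
 [[ 0.935 -0.355  0.002]
 [-0.355 -0.935  0.007]
 [-0.    -0.007 -1.   ]] grip 1.002 q [-0.7   0.27  0.46  1.62 -0.13  1.27 -0.57] F [ 0.5  0.4 -0.2]
clock: 2.58
position: [0.5696, 0.1454, 0.1828]
ee_rot: [0.917, -0.163, 0.067, -0.358]
ft_force: [-0.8, 1.9, 0.1]
grip_width: 0.996
t 2.575 p [0.5696 0.1454 0.1828] R
 [[ 0.938 -0.251  0.239]
 [-0.347 -0.69   0.635]
 [ 0.005 -0.679 -0.734]] grip 0.996 q [-0.34  0.2   0.41  1.99 -1.01  0.99  0.3 ] F [-0.8  1.9  0.1]
```

```bash
python3 -m pendant '[[[0.3,-1.2,-3.7],[2,-0.6,0.5],0],[[0.3,-1.2,-3.7],[0,0,0],0],[[0,0,0],[0,0,0],0]]'
python3 - <<'E'
from h import *
log();st();c=cam("wrist");cv2.imwrite("pics/w2.png",c["pixels"][:,:,::-1])
c=cam("side");cv2.imwrite("pics/s2.png",c["pixels"][:,:,::-1])
E
```

```text
clock: 2.95
position: [0.573, 0.1231, 0.1052]
ee_rot: [0.91, -0.158, 0.065, -0.378]
ft_force: [-0.1, 0.6, 1.5]
grip_width: 0.999
t 2.95 p [0.573  0.1231 0.1052] R
 [[ 0.942 -0.238  0.238]
 [-0.337 -0.665  0.667]
 [-0.001 -0.708 -0.706]] grip 0.999 q [-0.25  0.37  0.4   2.02 -1.19  1.    0.57] F [-0.1  0.6  1.5]
```

View pics/w2.png

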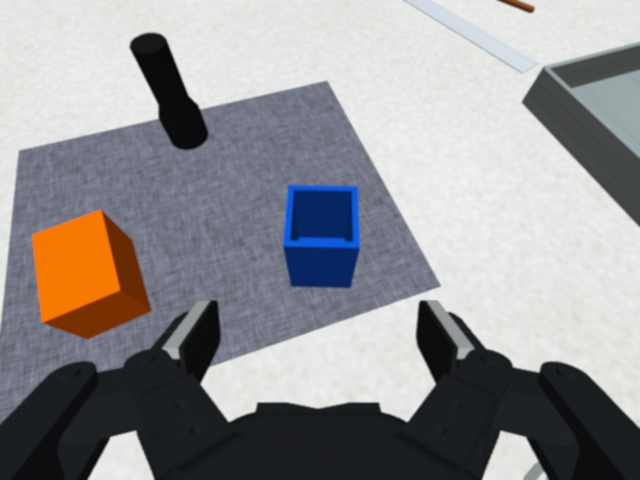

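View pics/s2.png

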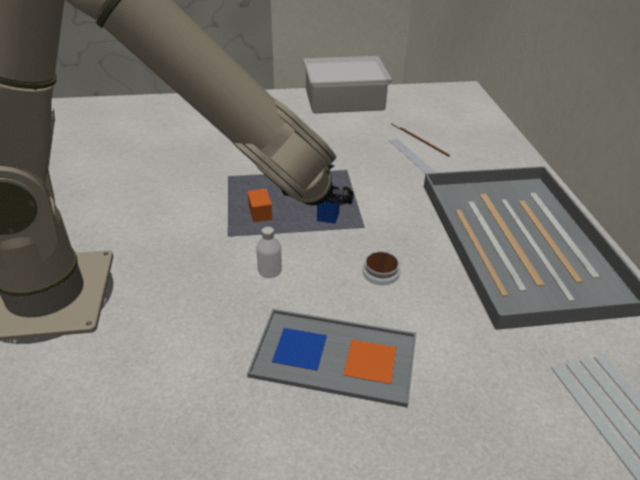

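The pot is centred between the jaws at column ~321, with the orange pot clear at the left. I'll advance along the tool.

```bash
python3 -m pendant '[[[0.9,2.2,-2.2],[0,0,0],0],[[0.9,2.2,-2.2],[0,0,0],0],[[0.9,2.2,-2.2],[0,0,0],0],[[0,0,0],[0,0,0],0]]'
python3 - <<'E'
from h import *
log();st()
E
```

```text
clock: 3.55
position: [0.6054, 0.1993, 0.0515]
ee_rot: [0.909, -0.15, 0.071, -0.382]
ft_force: [-0.4, 0.4, 1.0]
grip_width: 1.0
t 3.55 p [0.6054 0.1993 0.0515] R
 [[ 0.945 -0.219  0.244]
 [-0.327 -0.664  0.673]
 [ 0.015 -0.715 -0.699]] grip 1.0 q [-0.11  0.49  0.07  1.96 -1.25  0.8   0.6 ] F [-0.4  0.4  1. ]
```

```bash
python3 -m pendant '[[[-0.3,-0.6,-0.6],[0,0,0],0],[[-0.2,-0.4,-0.6],[0,0,0],0],[[0,0,0],[0,0,0],0]]'
python3 - <<'E'
from h import *
log();st();c=cam("wrist");cv2.imwrite("pics/w3.png",c["pixels"][:,:,::-1])
E
```

```text
clock: 3.92
position: [0.6016, 0.1875, 0.0423]
ee_rot: [0.909, -0.149, 0.074, -0.381]
ft_force: [0.2, -0.5, 0.6]
grip_width: 1.001
t 3.925 p [0.6016 0.1875 0.0423] R
 [[ 0.944 -0.215  0.248]
 [-0.328 -0.665  0.671]
 [ 0.02  -0.716 -0.698]] grip 1.001 q [-0.06  0.5   0.04  1.97 -1.26  0.79  0.64] F [ 0.2 -0.5  0.6]
```

View pics/w3.png

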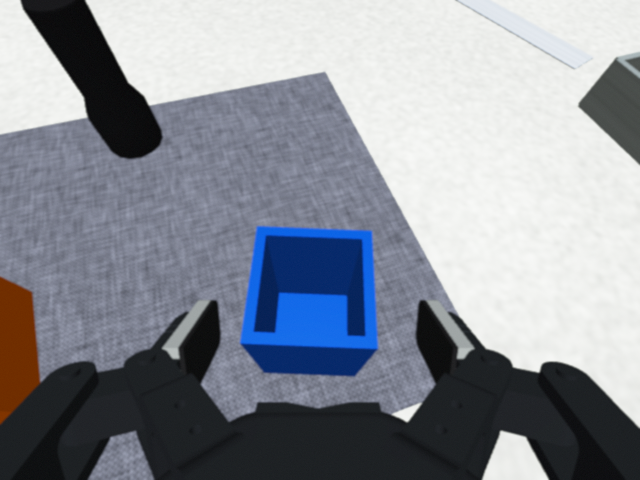

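```bash
python3 -m pendant '[[[0,0,0],[0,0,0],255],[[0,0,0],[0,0,0],255],[[0,0,0],[0,0,0],255],[[0,0,0],[0,0,0],255],[[0,0,0],[0,0,0],255],[[0,0,0],[0,0,0],255]]' 40
python3 - <<'E'
from h import *
log();st();c=cam("wrist");cv2.imwrite("pics/w4.png",c["pixels"][:,:,::-1])
E
```

```text
clock: 4.72
position: [0.6021, 0.1876, 0.0433]
ee_rot: [0.909, -0.149, 0.074, -0.382]
ft_force: [-0.7, -0.5, 1.4]
grip_width: 0.532
t 4.725 p [0.6021 0.1876 0.0433] R
 [[ 0.944 -0.215  0.249]
 [-0.328 -0.664  0.672]
 [ 0.021 -0.716 -0.698]] grip 0.532 q [-0.06  0.5   0.04  1.97 -1.25  0.79  0.63] F [-0.7 -0.5  1.4]
```

View pics/w4.png

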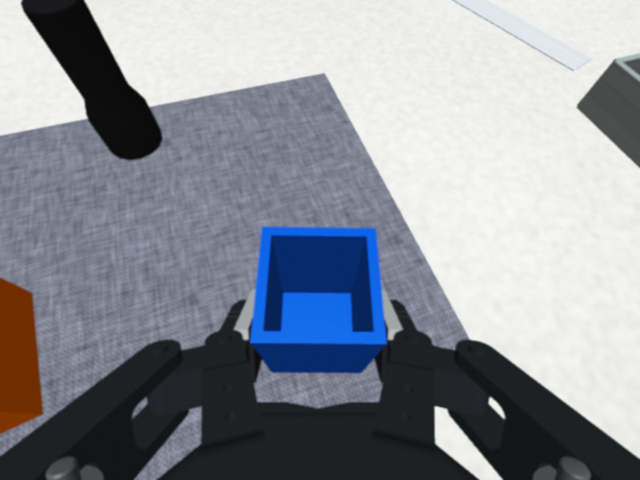

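Held at 45 mm opening. Lift, then tip back about the jaw axis.

```bash
python3 -m pendant '[[[0,0,3],[0,0,0],255],[[0,0,3],[0,0,0],255],[[0,0,3],[0,0,0],255],[[0,0,1],[-9.9,3.5,0],255],[[0,0,0],[-9.9,3.5,0],255],[[0,0,0],[-9.9,3.5,0],255],[[0,0,0],[-9.9,3.5,0],255],[[0,0,0],[-9.9,3.5,0],255]]'
python3 - <<'E'
from h import *
log();st();c=cam("wrist");cv2.imwrite("pics/w5.png",c["pixels"][:,:,::-1])
E
```

```text
clock: 5.78
position: [0.6005, 0.1817, 0.1427]
ee_rot: [0.984, -0.166, -0.003, 0.058]
ft_force: [-0.6, -1.3, -2.3]
grip_width: 0.532
t 5.775 p [0.6005 0.1817 0.1427] R
 [[ 0.945 -0.327 -0.024]
 [-0.328 -0.938 -0.113]
 [ 0.014  0.115 -0.993]] grip 0.532 q [-0.64  0.46  0.3   1.54 -0.04  1.22 -0.69] F [-0.6 -1.3 -2.3]
```

View pics/w5.png

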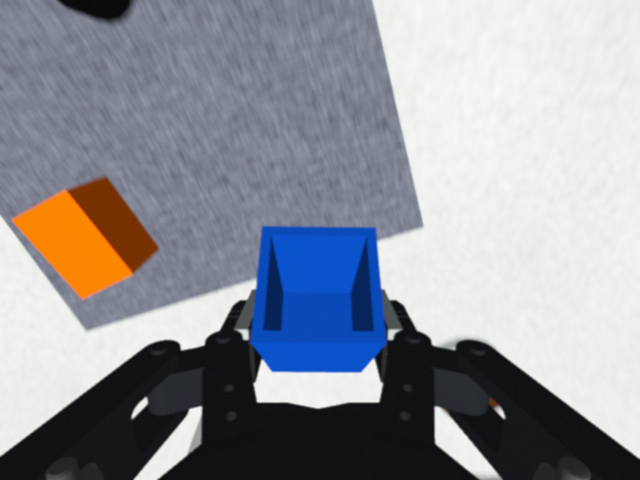

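```bash
python3 -m pendant '[[[0,0,0],[-9.9,3.5,0],255],[[0,0,0],[-9.9,3.5,0],255],[[0,0,0],[-9.9,3.5,0],255],[[0,0,0],[-9.9,3.5,0],255],[[0,0,0],[0,0,0],255]]'
python3 - <<'E'
from h import *
log();st()
E
```

```text
clock: 6.45
position: [0.598, 0.1898, 0.137]
ee_rot: [0.896, -0.143, -0.068, 0.415]
ft_force: [-0.3, -0.4, -2.1]
grip_width: 0.534
t 6.45 p [0.598  0.1898 0.137 ] R
 [[ 0.95  -0.199 -0.24 ]
 [-0.312 -0.615 -0.724]
 [-0.003  0.763 -0.646]] grip 0.534 q [-0.82  0.92  0.38  1.11  0.27  1.81 -0.82] F [-0.3 -0.4 -2.1]
```

```bash
python3 -m pendant '[[[0,0,-2.5],[3,-1,0],255],[[0,0,-2.5],[2,-0.7,0],255],[[0,0,-2.5],[0,0,0],255],[[0,0,0],[0,0,0],255]]'
python3 - <<'E'
from h import *
log();st();c=cam("wrist");cv2.imwrite("pics/w6.png",c["pixels"][:,:,::-1]);c=cam("side");cv2.imwrite("pics/s6.png",cv2.resize(c["pixels"][130:280,220:400,::-1],(720,600),interpolation=cv2.INTER_CUBIC))
E
```

```text
clock: 6.95
position: [0.6, 0.1883, 0.0627]
ee_rot: [0.917, -0.149, -0.058, 0.365]
ft_force: [0.1, -0.4, -0.6]
grip_width: 0.536
t 6.95 p [0.6    0.1883 0.0627] R
 [[ 0.949 -0.231 -0.215]
 [-0.316 -0.69  -0.652]
 [ 0.002  0.686 -0.727]] grip 0.536 q [-0.8   0.93  0.35  1.19  0.21  1.63 -0.87] F [ 0.1 -0.4 -0.6]
```

View pics/w6.png

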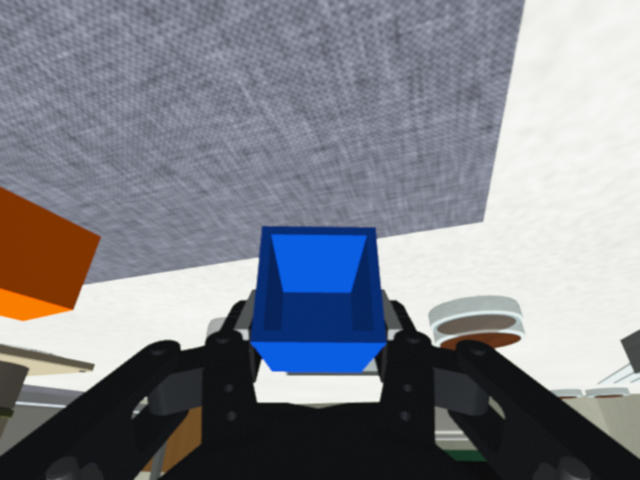

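View pics/s6.png

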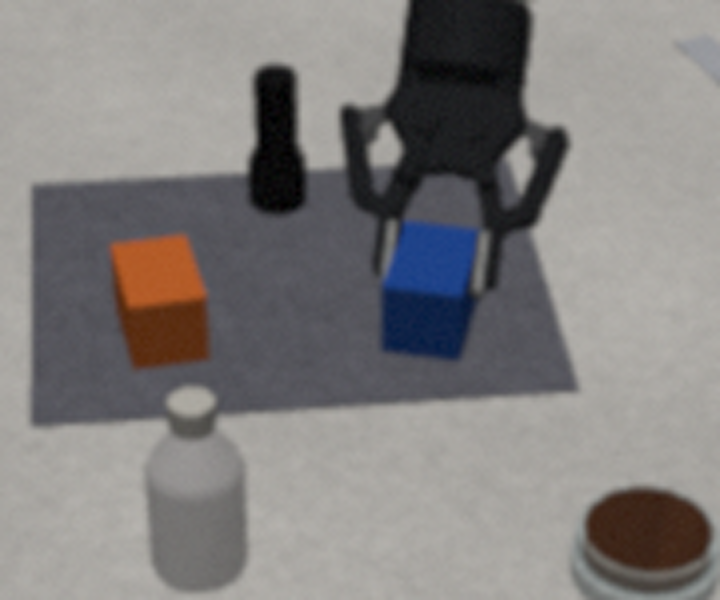

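```bash
python3 -m pendant '[[[0,0,-1.3],[-0.4,0.1,0],255],[[0,0,-1.2],[0,0,0],255],[[0,0,-0.4],[0,0,0],255],[[0,0,0],[0,0,0],255]]'
python3 - <<'E'
from h import *
log();st()
E
```

```text
clock: 7.55
position: [0.6019, 0.1896, 0.0351]
ee_rot: [0.916, -0.149, -0.056, 0.367]
ft_force: [-0.6, -0.3, -0.7]
grip_width: 0.53
t 7.55 p [0.6019 0.1896 0.0351] R
 [[ 0.949 -0.232 -0.212]
 [-0.314 -0.686 -0.656]
 [ 0.007  0.69  -0.724]] grip 0.53 q [-0.8   0.97  0.34  1.19  0.21  1.6  -0.89] F [-0.6 -0.3 -0.7]
```

```bash
python3 -m pendant '[[[0,0,-0.3],[0,0,0],255],[[0,0,-0.2],[0,0,0],255],[[0,0,0],[0,0,0],255]]'
python3 - <<'E'
from h import *
log();st()
E
```

```text
clock: 7.92
position: [0.6025, 0.19, 0.0333]
ee_rot: [0.916, -0.15, -0.055, 0.368]
ft_force: [-0.1, -0.2, -1.2]
grip_width: 0.532
t 7.925 p [0.6025 0.19   0.0333] R
 [[ 0.949 -0.233 -0.212]
 [-0.315 -0.685 -0.657]
 [ 0.008  0.69  -0.724]] grip 0.532 q [-0.8   0.97  0.34  1.19  0.21  1.6  -0.89] F [-0.1 -0.2 -1.2]
```

```bash
python3 -m pendant '[[[0,0,-0.5],[0,0,0],255],[[0,0,-0.4],[0,0,0],255],[[0,0,0],[0,0,0],255]]'
python3 - <<'E'
from h import *
log();st()
E
```

```text
clock: 8.3
position: [0.6035, 0.1905, 0.0327]
ee_rot: [0.915, -0.151, -0.054, 0.369]
ft_force: [0.4, 0.1, -1.4]
grip_width: 0.529
t 8.3 p [0.6035 0.1905 0.0327] R
 [[ 0.948 -0.237 -0.211]
 [-0.317 -0.682 -0.659]
 [ 0.012  0.692 -0.722]] grip 0.529 q [-0.8   0.97  0.34  1.18  0.21  1.6  -0.9 ] F [ 0.4  0.1 -1.4]
```

```bash
python3 -m pendant '[[[-0.1,0,-0.8],[0,0,0],255],[[0,0,0],[0,0,0],255]]'
python3 - <<'E'
from h import *
log();st();c=cam("side");cv2.imwrite("pics/s7.png",cv2.resize(c["pixels"][130:280,220:400,::-1],(720,600),interpolation=cv2.INTER_CUBIC))
E
```

```text
clock: 8.55
position: [0.6044, 0.1912, 0.0316]
ee_rot: [0.915, -0.153, -0.052, 0.37]
ft_force: [-0.8, -0.8, -2.2]
grip_width: 0.536
t 8.55 p [0.6044 0.1912 0.0316] R
 [[ 0.948 -0.241 -0.207]
 [-0.318 -0.68  -0.661]
 [ 0.018  0.692 -0.721]] grip 0.536 q [-0.8   0.98  0.35  1.18  0.21  1.6  -0.9 ] F [-0.8 -0.8 -2.2]
```

View pics/s7.png

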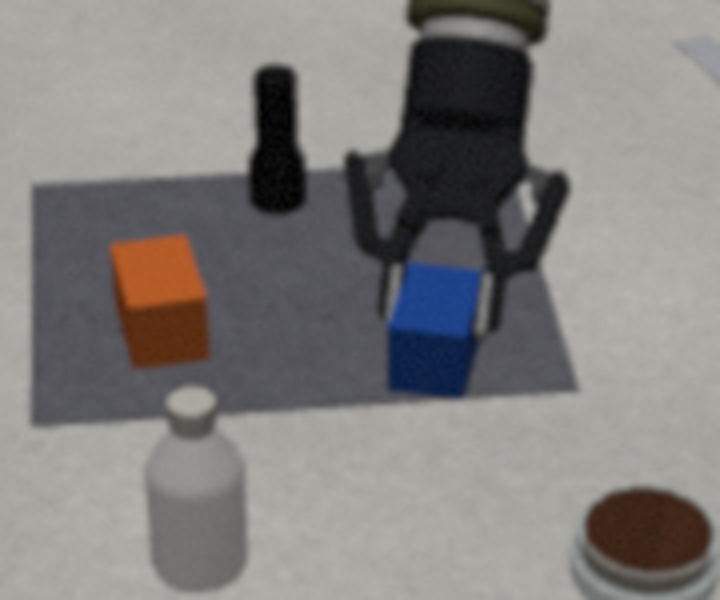

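The side view shows the blue pot lying flat and practically on the paper. Releasing it.

```bash
python3 -m pendant '[[[0,0,0],[0,0,0],0],[[0,0,0],[0,0,0],0],[[0,0,0],[0,0,0],0],[[0,0,0],[0,0,0],0]]'; python3 -m pendant '[[[0.8,2.2,2.4],[0,0,0],0],[[0.8,2.2,2.4],[0,0,0],0],[[0.8,2.2,2.4],[0,0,0],0],[[0.4,1.2,2.4],[0,0,0],0],[[0,0,0],[0,0,0],0]]';python3 - <<'E'
from h import *
log();st();c=cam("wrist");cv2.imwrite("pics/w8.png",c["pixels"][:,:,::-1])
E
```

```text
clock: 9.1
position: [0.6041, 0.1905, 0.0298]
ee_rot: [0.915, -0.152, -0.052, 0.37]
ft_force: [-0.4, 0.2, 0.4]
grip_width: 1.003
clock: 9.72
position: [0.6319, 0.2697, 0.1276]
ee_rot: [0.915, -0.153, -0.053, 0.371]
ft_force: [0.6, -0.6, -0.6]
grip_width: 1.001
t 9.725 p [0.6319 0.2697 0.1276] R
 [[ 0.948 -0.24  -0.21 ]
 [-0.318 -0.678 -0.662]
 [ 0.016  0.694 -0.719]] grip 1.001 q [-0.81  1.03  0.35  0.86  0.19  1.88 -0.86] F [ 0.6 -0.6 -0.6]
```

View pics/w8.png

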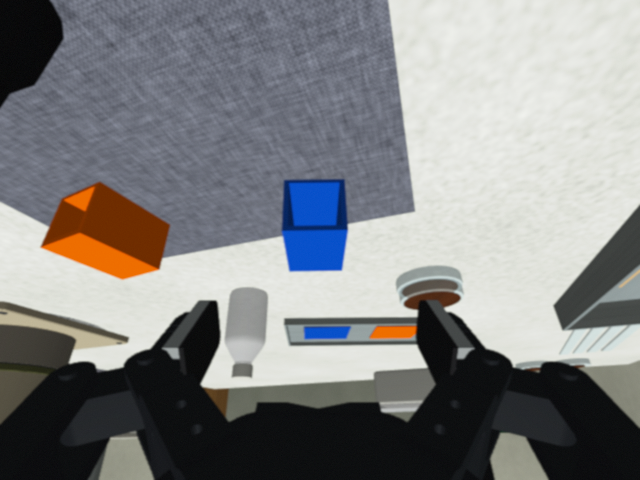

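The blue pot lies on its side, mouth towards the hand (315,225), with nothing else moved. Backing up to re-measure before the second grasp.

```bash
python3 -m pendant '[[[-0.5,-1.7,2.5],[9.9,-3.6,0],0],[[-0.5,-1.7,2.5],[9.9,-3.6,0],0],[[-0.5,-1.7,2.5],[9.9,-3.6,0],0],[[-0.5,-1.7,0],[9.9,-3.6,0],0],[[-0.2,-1,0],[0,0,0],0]]';python3 - <<'E'
from h import *
log();st();c=cam("wrist");cv2.imwrite("pics/w9.png",c["pixels"][:,:,::-1])
for col in("blue","orange"):
    m=mask(c,col)
    for k in blobs(m,300):
        bm=np.zeros_like(m);cv2.drawContours(bm,[k],-1,255,-1); P=cloud(c,bm>0); s=abs(P[:,2]-.046)<.006
        if s.sum()<100: continue
        b=cv2.minAreaRect(np.float32(P[s,:2]*1000)); print(col,s.sum(),P[s].mean(0).round(4),np.round(b[0],1),np.round(b[1],1),round(b[2],1))
E
```

```text
clock: 10.4
position: [0.6028, 0.1834, 0.1823]
ee_rot: [0.986, -0.168, 0.006, 0.02]
ft_force: [0.4, -0.1, -0.3]
grip_width: 0.999
t 10.4 p [0.6028 0.1834 0.1823] R
 [[ 0.943 -0.332  0.006]
 [-0.331 -0.943 -0.041]
 [ 0.019  0.037 -0.999]] grip 0.999 q [-0.59  0.39  0.26  1.54 -0.06  1.23 -0.66] F [ 0.4 -0.1 -0.3]
blue 4633 [0.6024 0.1845 0.0456] [601.9 182.7] [68.5 46.1] 71.4
orange 4916 [0.4428 0.2317 0.0453] [441.2 230.3] [48.4 67.7] 7.0
```

View pics/w9.png

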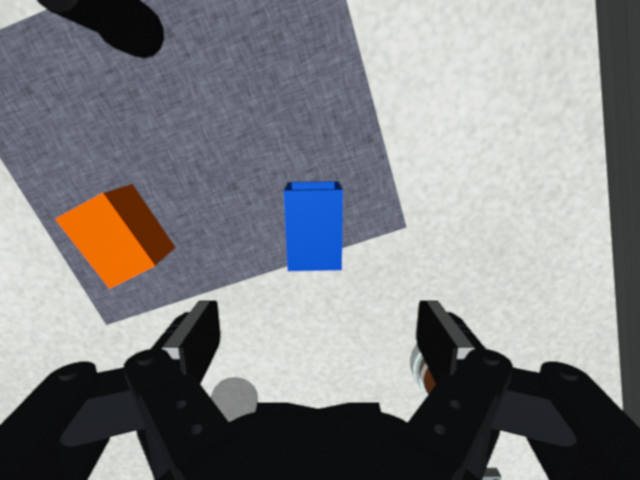

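Blue pot: centre (0.602, 0.183), axis 71°, 68x46 mm, top at 46 mm, as expected. Second grasp: lean 38° toward +d.

```bash
python3 -m pendant '[[[-0.5,-1.7,-0.5],[9.9,-3.5,0],0],[[-0.5,-1.7,-1.5],[9.9,-3.5,0],0],[[-0.5,-1.6,-2],[9.9,-3.5,0],0],[[-0.5,-1.6,-2],[9.9,-3.5,0],0],[[-0.2,-0.4,-0.6],[2.5,-0.9,0.8],0],[[0,0,0],[0,0,0],0]]';python3 - <<'E'
from h import *
log();st()
o=manip.get_obs();print(((np.array([.600,.177,.029])-o["position"])*100).round(2))
E
```

```text
clock: 11.2
position: [0.5782, 0.1271, 0.1134]
ee_rot: [0.929, -0.148, 0.056, -0.334]
ft_force: [-0.1, -0.5, 0.4]
grip_width: 1.003
t 11.2 p [0.5782 0.1271 0.1134] R
 [[ 0.95  -0.238  0.203]
 [-0.313 -0.732  0.605]
 [ 0.004 -0.638 -0.77 ]] grip 1.003 q [-0.07  0.32  0.13  1.96 -0.96  0.91  0.37] F [-0.1 -0.5  0.4]
[ 2.18  4.99 -8.44]
```

```bash
python3 -m pendant '[[[0.6,1.3,-2.2],[0,0,0],0],[[0.6,1.3,-2.2],[0,0,0],0],[[0.5,1.2,-2.1],[0,0,0],0],[[0.3,0.7,-1.2],[0,0,0],0],[[0,0,0],[0,0,0],0]]';python3 - <<'E'
from h import *
log();st()
o=manip.get_obs();print(((np.array([.600,.177,.029])-o["position"])*100).round(2))
c=cam("wrist");cv2.imwrite("pics/w10.png",c["pixels"][:,:,::-1])
E
```

```text
clock: 11.82
position: [0.5993, 0.1822, 0.0346]
ee_rot: [0.93, -0.143, 0.052, -0.333]
ft_force: [0.6, 0.8, 0.5]
grip_width: 1.001
t 11.825 p [0.5993 0.1822 0.0346] R
 [[ 0.954 -0.231  0.193]
 [-0.301 -0.737  0.605]
 [ 0.002 -0.635 -0.772]] grip 1.001 q [-0.11  0.49  0.06  1.93 -1.08  0.77  0.47] F [0.6 0.8 0.5]
[ 0.07 -0.52 -0.56]
```

View pics/w10.png

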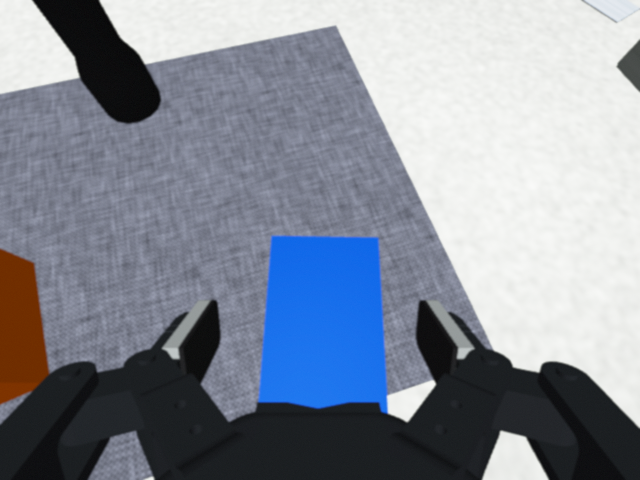

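```bash
python3 -m pendant '[[[0.1,-0.7,-0.7],[0,0,0],0],[[0,0,0],[0,0,0],0]]';python3 -m pendant '[[[0,0,0],[0,0,0],255],[[0,0,0],[0,0,0],255],[[0,0,0],[0,0,0],255],[[0,0,0],[0,0,0],255],[[0,0,0],[0,0,0],255]]' 40;python3 - <<'E'
from h import *
log();st()
E
```

```text
clock: 12.12
position: [0.6015, 0.1733, 0.0291]
ee_rot: [0.93, -0.143, 0.054, -0.333]
ft_force: [-0.2, -0.4, 0.1]
grip_width: 0.999
clock: 12.75
position: [0.6021, 0.1723, 0.03]
ee_rot: [0.93, -0.144, 0.055, -0.333]
ft_force: [-0.2, -0.9, -1.0]
grip_width: 0.531
t 12.75 p [0.6021 0.1723 0.03  ] R
 [[ 0.953 -0.231  0.197]
 [-0.304 -0.737  0.604]
 [ 0.006 -0.635 -0.772]] grip 0.531 q [-0.09  0.5   0.06  1.93 -1.08  0.78  0.49] F [-0.2 -0.9 -1. ]
```

```bash
python3 -m pendant '[[[0,0,4],[0,0,0],255],[[0,0,5],[0,0,0],255],[[0,0,5],[-9.9,3.2,0],255],[[0,0,5],[-9.9,3.2,0],255],[[0,0,2],[-9.9,3.2,0],255],[[0,-3,0],[-9.9,3.2,0],255],[[-1.5,-5,0],[-9.9,3.2,0],255],[[-1.5,-5,0],[-9.9,3.2,0],255]]';python3 - <<'E'
from h import *
log();st()
c=cam("wrist");cv2.imwrite("pics/w11.png",c["pixels"][:,:,::-1])
E
```

```text
clock: 13.75
position: [0.5686, 0.0419, 0.2293]
ee_rot: [0.971, -0.152, -0.03, 0.182]
ft_force: [-0.4, -0.1, -2.8]
grip_width: 0.532
t 13.75 p [0.5686 0.0419 0.2293] R
 [[ 0.952 -0.284 -0.114]
 [-0.306 -0.887 -0.345]
 [-0.003  0.363 -0.932]] grip 0.532 q [-0.58  0.36  0.33  1.53  0.2   1.47 -0.61] F [-0.4 -0.1 -2.8]
```

View pics/w11.png

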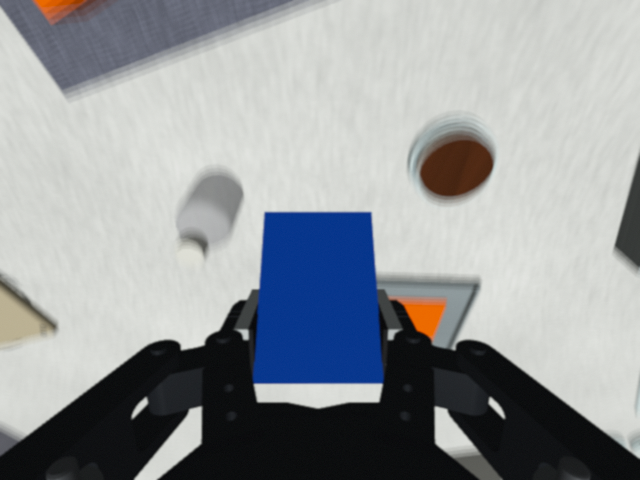

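```bash
python3 -m pendant '[[[-1.5,-4.9,0],[-9.5,3,0],255],[[-1.5,-4.9,0],[-9.5,3,0],255],[[-1.5,-4.9,0],[-9,2.9,0],255],[[-1.5,-4.9,0],[0,0,0],255],[[-1.2,-4,0],[0,0,0],255],[[0,0,-2],[0,0,0],255]]';python3 - <<'E'
from h import *
log();st()
o=manip.get_obs();print(((np.array([.494,-.201,.051])-o["position"])*100).round(2))
E
```

```text
clock: 14.55
position: [0.492, -0.2024, 0.2069]
ee_rot: [0.888, -0.138, -0.07, 0.433]
ft_force: [1.2, 0.4, -1.3]
grip_width: 0.532
t 14.55 p [ 0.492  -0.2024  0.2069] R
 [[ 0.952 -0.184 -0.244]
 [-0.305 -0.588 -0.749]
 [-0.006  0.788 -0.616]] grip 0.532 q [-0.54  0.4   0.47  1.81  0.65  1.43 -0.63] F [ 1.2  0.4 -1.3]
[  0.2    0.14 -15.59]
```

```bash
python3 -m pendant '[[[0.1,0,-3.5],[1.3,-0.4,0],255],[[0,0,-3.5],[0,0,0],255],[[0,0,-3],[0,0,0],255],[[0,0,-2],[0,0,0],255],[[0,0,0],[0,0,0],255]]';python3 - <<'E'
from h import *
log();st()
o=manip.get_obs();print(((np.array([.494,-.201,.051])-o["position"])*100).round(2))
c=cam("side");cv2.imwrite("pics/s12.png",cv2.resize(c["pixels"][280:430,220:440,::-1],(800,545),interpolation=cv2.INTER_CUBIC))
c=cam("top");cv2.imwrite("pics/t12.png",cv2.resize(c["pixels"][140:320,360:520,::-1],(533,600),interpolation=cv2.INTER_CUBIC))
E
```

```text
clock: 15.18
position: [0.4932, -0.198, 0.079]
ee_rot: [0.895, -0.136, -0.069, 0.42]
ft_force: [-0.5, 0.7, -0.7]
grip_width: 0.534
t 15.175 p [ 0.4932 -0.198   0.079 ] R
 [[ 0.953 -0.186 -0.238]
 [-0.302 -0.611 -0.732]
 [-0.009  0.77  -0.638]] grip 0.534 q [-0.5   0.58  0.43  1.86  0.6   1.22 -0.74] F [-0.5  0.7 -0.7]
[ 0.08 -0.3  -2.8 ]
```

View pics/s12.png

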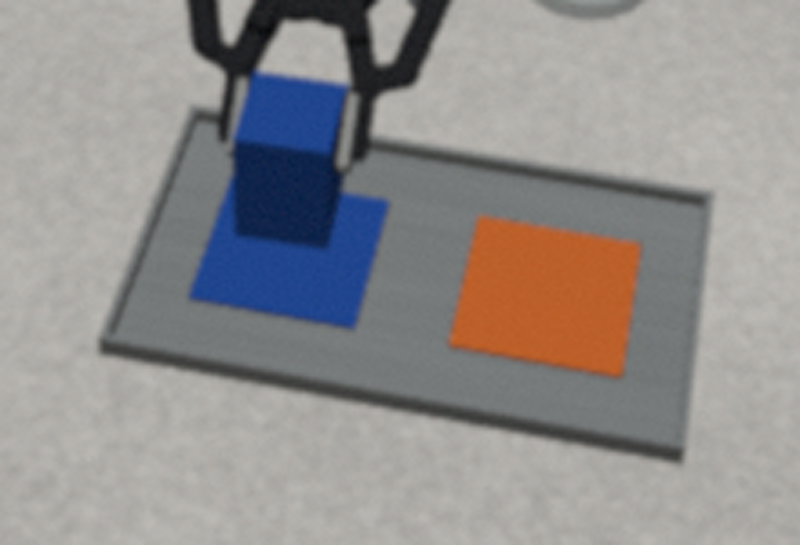

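View pics/t12.png

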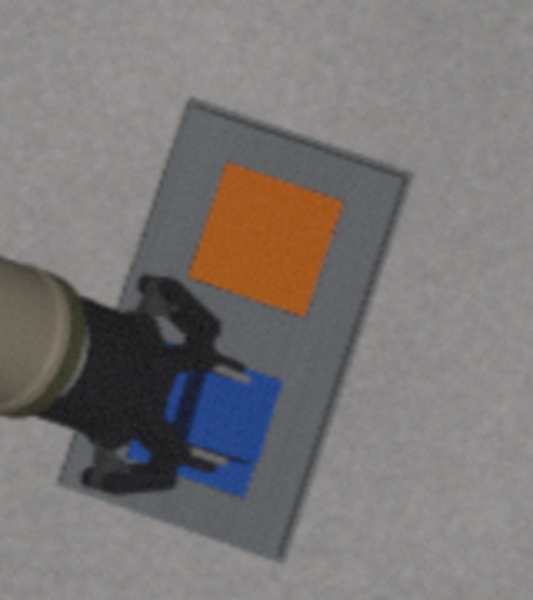

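The pot hangs upside down over the blue pad, looking level and centred. Lowering.

```bash
python3 -m pendant '[[[0.1,-0.3,-1.3],[0,0,0],255],[[0,-0.1,-1],[0,0,0],255],[[0,0,-0.9],[0,0,0],255],[[0,0,0],[0,0,0],255]]';python3 - <<'E'
from h import *
log();st()
o=manip.get_obs();print(((np.array([.494,-.201,.051])-o["position"])*100).round(2))
E
```

```text
clock: 15.78
position: [0.4966, -0.2025, 0.0504]
ee_rot: [0.894, -0.138, -0.066, 0.42]
ft_force: [-0.0, -0.4, -1.0]
grip_width: 0.536
t 15.775 p [ 0.4966 -0.2025  0.0504] R
 [[ 0.953 -0.192 -0.235]
 [-0.303 -0.609 -0.733]
 [-0.003  0.77  -0.638]] grip 0.536 q [-0.49  0.64  0.42  1.85  0.59  1.17 -0.77] F [-0.  -0.4 -1. ]
[-0.26  0.15  0.06]
```

```bash
python3 -m pendant '[[[-0.3,0.1,-0.5],[0,0,0],255],[[0,0,0],[0,0,0],255]]';python3 - <<'E'
from h import *
log();st()
c=cam("side");cv2.imwrite("pics/s13.png",cv2.resize(c["pixels"][280:430,220:440,::-1],(800,545),interpolation=cv2.INTER_CUBIC))
E
```

```text
clock: 16.02
position: [0.4973, -0.2025, 0.0506]
ee_rot: [0.893, -0.139, -0.063, 0.423]
ft_force: [-0.7, 0.1, -1.6]
grip_width: 0.534
t 16.025 p [ 0.4973 -0.2025  0.0506] R
 [[ 0.953 -0.195 -0.231]
 [-0.302 -0.604 -0.738]
 [ 0.004  0.773 -0.634]] grip 0.534 q [-0.49  0.64  0.42  1.85  0.6   1.17 -0.78] F [-0.7  0.1 -1.6]
```

View pics/s13.png

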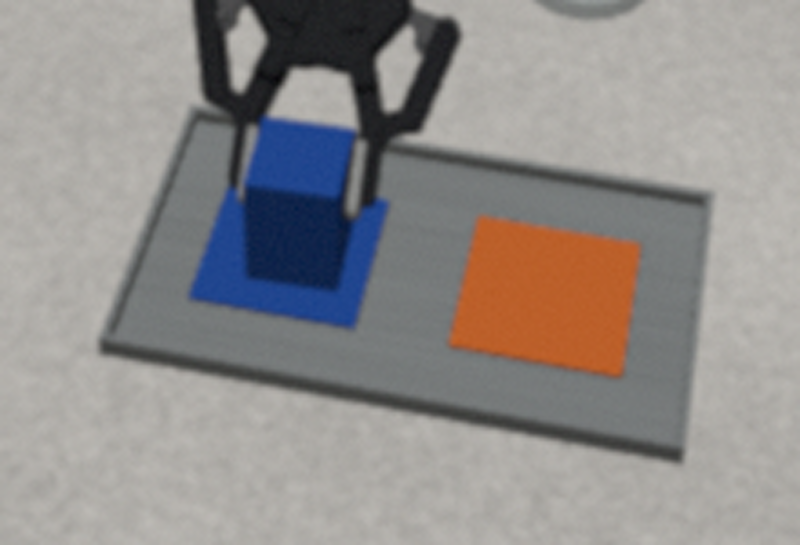

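```bash
python3 -m pendant '[[[0,0,0],[0,0,0],0],[[0,0,0],[0,0,0],0],[[0,0,0],[0,0,0],0],[[0,0,0],[0,0,0],0]]'; python3 -m pendant '[[[0.6,2.2,1.9],[0,0,0],0],[[0.8,2.4,2.1],[0,0,0],0],[[0.8,2.4,2.1],[0,0,0],0],[[0.8,2.2,4],[0,0,0],0],[[0,1,5],[8,-2.5,0],0],[[0,1,4],[9.9,-3.2,0],0]]';python3 - <<'E'
from h import *
log();st()
c=cam("wrist");cv2.imwrite("pics/w14.png",c["pixels"][:,:,::-1])
c=cam("top");cv2.imwrite("pics/t14.png",c["pixels"][:,:,::-1])
for k in blobs(mask(c,"blue")):
    b=cv2.minAreaRect(k);w=ray(c,cv2.boxPoints(b),.007);print(w.mean(0).round(4))
    bm=np.zeros((480,640),np.uint8);cv2.drawContours(bm,[k],-1,255,-1);P=cloud(c,bm>0);s=abs(P[:,2]-.075)<.006;print(s.sum(),P[s].mean(0).round(4))
E
```

```text
clock: 16.58
position: [0.4966, -0.2027, 0.0494]
ee_rot: [0.893, -0.139, -0.064, 0.423]
ft_force: [-0.4, -0.3, 0.8]
grip_width: 1.001
clock: 17.32
position: [0.5248, -0.0853, 0.2409]
ee_rot: [0.951, -0.143, -0.044, 0.271]
ft_force: [0.7, -0.1, -0.6]
grip_width: 0.996
t 17.325 p [ 0.5248 -0.0853  0.2409] R
 [[ 0.955 -0.248 -0.161]
 [-0.296 -0.813 -0.502]
 [-0.006  0.527 -0.85 ]] grip 0.996 q [-0.54  0.28  0.39  1.67  0.39  1.48 -0.54] F [ 0.7 -0.1 -0.6]
[ 0.4917 -0.2074  0.007 ]
487 [ 0.4961 -0.2097  0.0763]
```

View pics/w14.png

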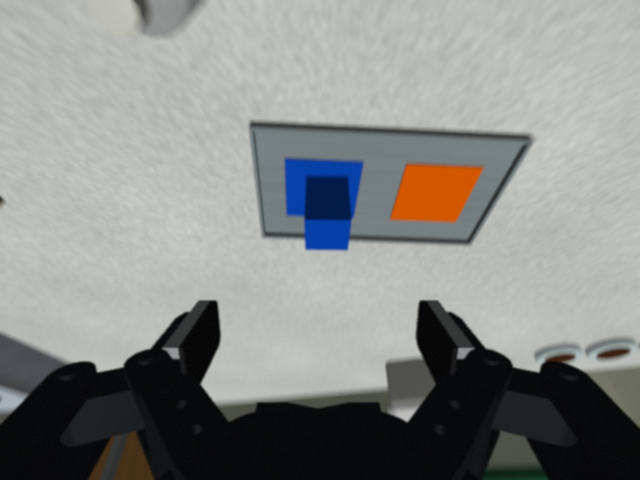

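Blue top face is centred at (0.496, −0.210) vs pad (0.492, −0.207): 5 mm off, top at 76 mm (75 expected). Now the orange pot.

```bash
python3 -m pendant '[[[-1,4,1],[0,0,8.5],0],[[-1,4,1],[0,0,8.5],0],[[-1,4,0],[0,0,8.5],0],[[-0.9,2.4,0],[10.4,1.3,0],0],[[-0.9,2.4,0],[10.4,1.3,0],0],[[-0.9,2.4,0],[10.4,1.3,0],0],[[-0.9,2.4,0],[10.4,1.3,0],0],[[-0.9,2.4,0],[10.4,1.3,0],0],[[0,0,0],[0,0,0],0]]';python3 - <<'E'
from h import *
log();st()
c=cam("wrist");cv2.imwrite("pics/w15.png",c["pixels"][:,:,::-1])
m=mask(c,"orange")
for k in blobs(m,300):
        bm=np.zeros_like(m);cv2.drawContours(bm,[k],-1,255,-1); P=cloud(c,bm>0); s=abs(P[:,2]-.046)<.006
        if s.sum()<100: continue
        b=cv2.minAreaRect(np.float32(P[s,:2]*1000)); print(s.sum(),P[s].mean(0).round(4),np.round(b[0],1),np.round(b[1],1),round(b[2],1))
E
```

```text
clock: 18.55
position: [0.4473, 0.1571, 0.2649]
ee_rot: [0.979, 0.07, -0.001, -0.19]
ft_force: [-0.0, -0.6, 0.1]
grip_width: 0.996
t 18.55 p [0.4473 0.1571 0.2649] R
 [[ 0.99   0.136 -0.029]
 [ 0.137 -0.918  0.373]
 [ 0.024 -0.373 -0.927]] grip 0.996 q [-0.57 -0.05  0.38  1.91 -0.38  1.26  0.07] F [-0.  -0.6  0.1]
2599 [0.4413 0.2298 0.0455] [440.9 230.4] [45.8 68.3] 7.5
```

View pics/w15.png

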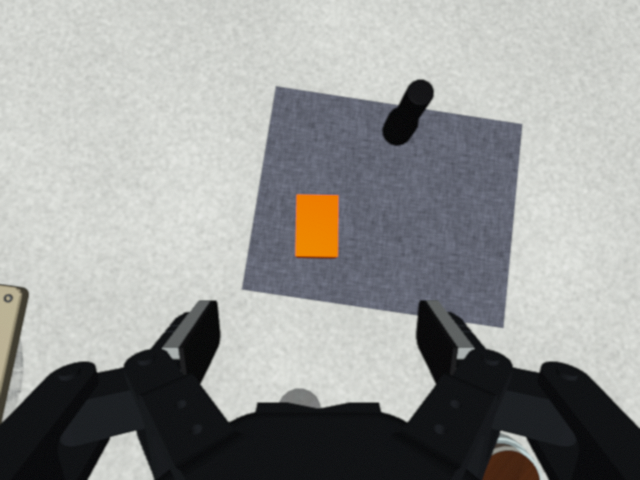

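```bash
python3 -m pendant '[[[0,0.4,-4],[6,0.7,0],0],[[0,0.4,-5],[4,0.5,0],0],[[0,0.4,-4],[1,0,0],0],[[0,0,0],[0,0,0],0]]';python3 - <<'E'
from h import *
log();st()
o=manip.get_obs();print(((np.array([.442,.223,.030])-o["position"])*100).round(2))
E
```

```text
clock: 19.1
position: [0.4465, 0.1707, 0.1315]
ee_rot: [0.958, 0.074, -0.007, -0.277]
ft_force: [0.5, -0.4, 0.7]
grip_width: 0.997
t 19.1 p [0.4465 0.1707 0.1315] R
 [[ 0.989  0.138 -0.054]
 [ 0.145 -0.835  0.53 ]
 [ 0.028 -0.532 -0.846]] grip 0.997 q [-0.51  0.16  0.45  2.08 -0.73  1.08  0.5 ] F [ 0.5 -0.4  0.7]
[ -0.45   5.23 -10.15]
```

```bash
python3 -m pendant '[[[-0.1,1.1,-2.1],[0,1.5,0],0],[[-0.1,1.1,-2.1],[0,0,0],0],[[-0.1,1.1,-2.1],[0,0,0],0],[[-0.1,1.1,-2.1],[0,0,0],0],[[0,0.5,-1],[0,0,0],0],[[0,0,0],[0,0,0],0]]';python3 - <<'E'
from h import *
log();st()
o=manip.get_obs();print(((np.array([.442,.223,.030])-o["position"])*100).round(2))
c=cam("wrist");cv2.imwrite("pics/w16.png",c["pixels"][:,:,::-1])
E
```

```text
clock: 19.85
position: [0.4471, 0.2257, 0.0452]
ee_rot: [0.958, 0.079, -0.018, -0.275]
ft_force: [0.5, -0.1, 0.7]
grip_width: 1.001
t 19.85 p [0.4471 0.2257 0.0452] R
 [[ 0.987  0.141 -0.078]
 [ 0.161 -0.837  0.524]
 [ 0.009 -0.53  -0.848]] grip 1.001 q [-0.54  0.34  0.37  2.09 -0.9   0.93  0.6 ] F [ 0.5 -0.1  0.7]
[-0.51 -0.27 -1.52]
```

View pics/w16.png

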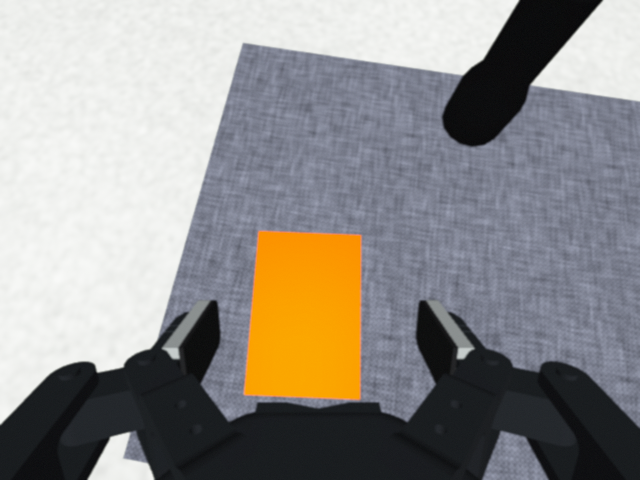

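```bash
python3 -m pendant '[[[-0.6,-0.3,-0.9],[0,0,-1.5],0],[[-0.2,-0.2,-0.9],[0,0,-0.8],0],[[0,0,0],[0,0,0],0]]';python3 - <<'E'
from h import *
log();st()
o=manip.get_obs();print(((np.array([.442,.223,.030])-o["position"])*100).round(2))
E
```

```text
clock: 20.27
position: [0.4397, 0.2194, 0.0279]
ee_rot: [0.96, 0.058, -0.011, -0.275]
ft_force: [-0.5, 0.5, 0.8]
grip_width: 1.003
t 20.275 p [0.4397 0.2194 0.0279] R
 [[ 0.993  0.105 -0.052]
 [ 0.117 -0.842  0.527]
 [ 0.011 -0.53  -0.848]] grip 1.003 q [-0.53  0.34  0.36  2.14 -0.94  0.88  0.63] F [-0.5  0.5  0.8]
[0.23 0.36 0.21]
```

```bash
python3 -m pendant '[[[0,0,0],[0,0,0],255],[[0,0,0],[0,0,0],255],[[0,0,0],[0,0,0],255],[[0,0,0],[0,0,0],255],[[0,0,0],[0,0,0],255]]' 40;python3 - <<'E'
from h import *
log();st()
E
python3 -m pendant '[[[0,0,4],[0,0,0],255],[[0,-1,5],[0,0,0],255],[[0,-1,5],[0,0,0],255],[[0,0,5],[-9.9,-1.2,0],255],[[0,0,2],[-9.9,-1.2,0],255],[[0,0,0],[-9.9,-1.2,0],255],[[1,-3,0],[-9.9,-1.2,0],255]]';python3 - <<'E'
from h import *
log();st()
c=cam("wrist");cv2.imwrite("pics/w17.png",c["pixels"][:,:,::-1])
E
```

```text
clock: 20.9
position: [0.4403, 0.2193, 0.0284]
ee_rot: [0.96, 0.058, -0.01, -0.275]
ft_force: [-0.2, -0.9, -0.2]
grip_width: 0.535
t 20.9 p [0.4403 0.2193 0.0284] R
 [[ 0.993  0.105 -0.052]
 [ 0.116 -0.842  0.527]
 [ 0.012 -0.53  -0.848]] grip 0.535 q [-0.53  0.34  0.36  2.14 -0.94  0.88  0.63] F [-0.2 -0.9 -0.2]
clock: 21.78
position: [0.4487, 0.1668, 0.2381]
ee_rot: [0.996, 0.058, 0.011, 0.066]
ft_force: [-0.5, -1.6, -2.6]
grip_width: 0.532
t 21.775 p [0.4487 0.1668 0.2381] R
 [[ 0.993  0.114  0.029]
 [ 0.117 -0.984 -0.131]
 [ 0.014  0.134 -0.991]] grip 0.532 q [-0.8   0.03  0.27  1.85  0.13  1.31 -0.45] F [-0.5 -1.6 -2.6]
```

View pics/w17.png

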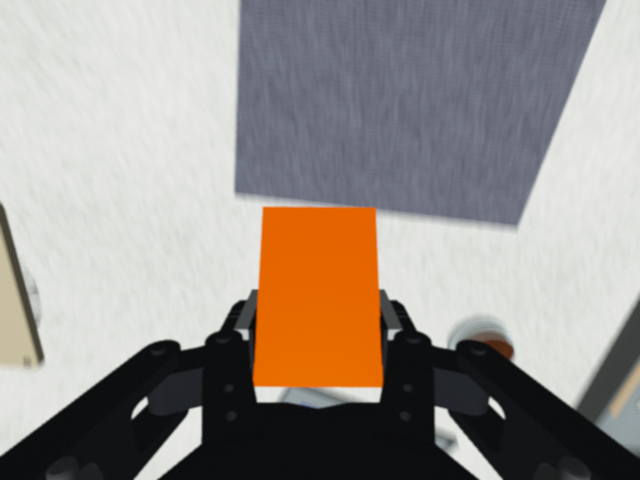

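```bash
python3 -m pendant '[[[1.8,-4.6,0.5],[0,0,-10.4],255],[[1.8,-4.6,0.5],[0,0,-10.4],255],[[1.8,-4.6,0],[0,0,-5],255],[[1.8,-4.6,0],[-9.9,3,0],255],[[1.8,-4.6,0],[-9.9,3,0],255],[[1.8,-4.6,0],[-9.9,3,0],255],[[1.8,-4.6,0],[-9.9,3,0],255],[[1.8,-4.6,0],[-8,2.5,0],255],[[0,0,0],[0,0,0],255]]';python3 - <<'E'
from h import *
log();st()
o=manip.get_obs();print(((np.array([.615,-.247,.052])-o["position"])*100).round(2))
E
```

```text
clock: 22.95
position: [0.5935, -0.2125, 0.2426]
ee_rot: [0.861, -0.149, -0.064, 0.482]
ft_force: [0.8, 0.9, -1.4]
grip_width: 0.53
t 22.95 p [ 0.5935 -0.2125  0.2426] R
 [[ 0.948 -0.195 -0.253]
 [-0.318 -0.491 -0.811]
 [ 0.034  0.849 -0.528]] grip 0.53 q [-0.55  0.63  0.58  1.5   0.62  1.49 -0.53] F [ 0.8  0.9 -1.4]
[  2.15  -3.45 -19.06]
```

```bash
python3 -m pendant '[[[1.2,-1.8,-2],[0.4,1.2,0],255],[[1,-1.7,-3],[0,0,0],255],[[0,0,-4],[0,0,0],255],[[0,0,-4],[0,0,0],255],[[0,0,0],[0,0,0],255]]';python3 - <<'E'
from h import *
log();st()
o=manip.get_obs();print(((np.array([.615,-.247,.052])-o["position"])*100).round(2))
c=cam("side");cv2.imwrite("pics/s18.png",cv2.resize(c["pixels"][280:430,220:440,::-1],(800,545),interpolation=cv2.INTER_CUBIC))
E
```

```text
clock: 23.58
position: [0.615, -0.2458, 0.1069]
ee_rot: [0.867, -0.145, -0.074, 0.471]
ft_force: [-0.6, -0.3, 0.9]
grip_width: 0.534
t 23.575 p [ 0.615  -0.2458  0.1069] R
 [[ 0.947 -0.182 -0.265]
 [-0.321 -0.514 -0.795]
 [ 0.009  0.838 -0.545]] grip 0.534 q [-0.44  0.84  0.53  1.48  0.56  1.32 -0.59] F [-0.6 -0.3  0.9]
[ 0.   -0.12 -5.49]
```

View pics/s18.png

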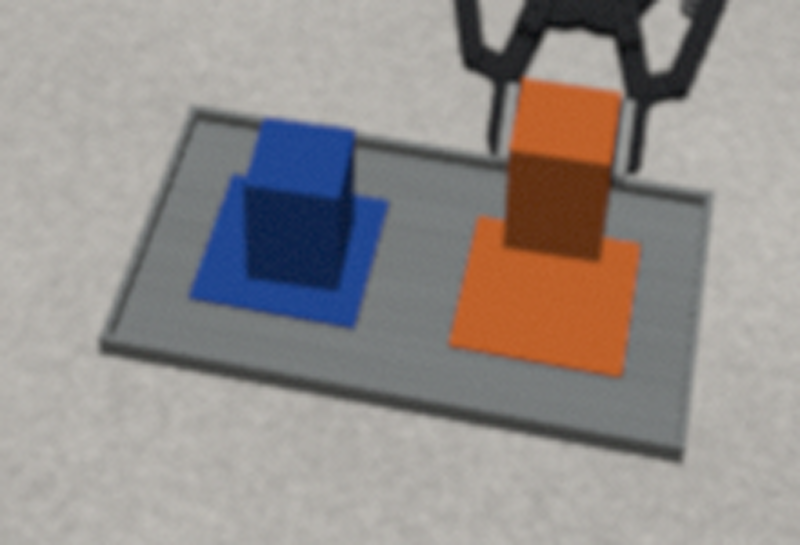

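Blue stands flat on its pad (top at (300,155)), and the orange pot hangs mouth down above its own pad. Lowering.

```bash
python3 -m pendant '[[[0,-0.1,-2],[0,0,0],255],[[0,0,-1.7],[0,0,0],255],[[0,0,-1.3],[0,0,0],255],[[0,0,-0.6],[0,0,0],255],[[0,0,0],[0,0,0],255]]';python3 - <<'E'
from h import *
log();st()
o=manip.get_obs();print(((np.array([.615,-.247,.052])-o["position"])*100).round(2))
c=cam("side");cv2.imwrite("pics/s19.png",cv2.resize(c["pixels"][280:430,220:440,::-1],(800,545),interpolation=cv2.INTER_CUBIC))
E
```

```text
clock: 24.25
position: [0.618, -0.2468, 0.0538]
ee_rot: [0.867, -0.147, -0.07, 0.47]
ft_force: [0.4, 1.2, 2.1]
grip_width: 0.534
t 24.25 p [ 0.618  -0.2468  0.0538] R
 [[ 0.947 -0.19  -0.259]
 [-0.321 -0.515 -0.795]
 [ 0.017  0.836 -0.548]] grip 0.534 q [-0.43  0.91  0.51  1.48  0.54  1.26 -0.64] F [0.4 1.2 2.1]
[-0.3  -0.02 -0.18]
```

View pics/s19.png

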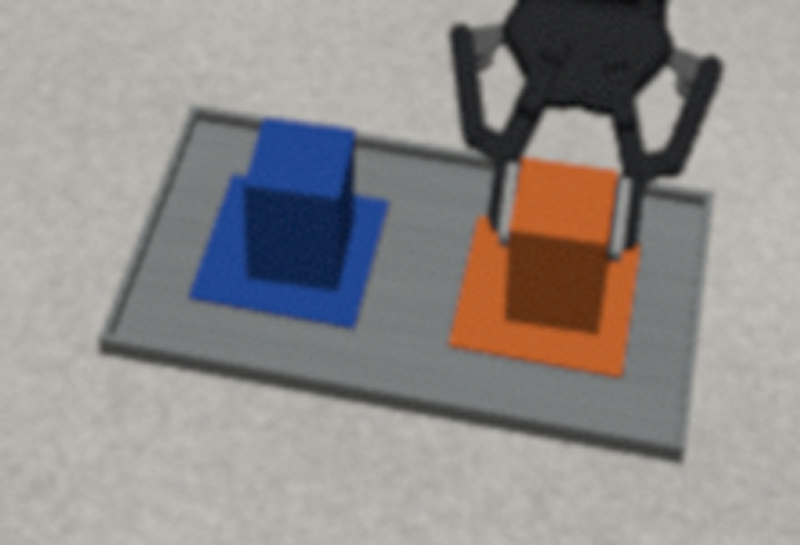

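The wrist force has turned upward (+2 N) and the pot stands on the pad in the view, so I'm releasing it.

```bash
python3 -m pendant '[[[0,0,-0.2],[0,0,0],255],[[0,0,0],[0,0,0],0],[[0,0,0],[0,0,0],0],[[0,0,0],[0,0,0],0],[[0,0,0],[0,0,0],0]]'; python3 -m pendant '[[[0.7,2.2,1.5],[0,0,0],0],[[0.8,2.6,1.8],[0,0,0],0],[[0.8,2.6,1.8],[0,0,0],0],[[0.8,2.2,4],[0,0,0],0],[[0,1,5],[8,-2.5,0],0],[[0,1,4],[9.9,-3.2,0],0],[[0,2,4],[9.9,-3.2,0],0],[[0,0,0],[0,0,0],0]]';python3 - <<'E'
from h import *
log();st()
c=cam("top");cv2.imwrite("pics/t20.png",c["pixels"][:,:,::-1])
for col in("blue","orange"):
  for k in blobs(mask(c,col),100):
    bm=np.zeros((480,640),np.uint8);cv2.drawContours(bm,[k],-1,255,-1);P=cloud(c,bm>0);s=abs(P[:,2]-.075)<.006;print(col,s.sum(),P[s].mean(0).round(4),P[s,2].std(),cv2.minAreaRect(np.float32(P[s,:2]*1000)))
c=cam("side");cv2.imwrite("pics/s20.png",c["pixels"][:,:,::-1])
for n,uv,z in(("torch",(157,254),.095),("bottle",(321,286),.11),("dishes",(336,180),.03)): pass
E
```

```text
clock: 24.92
position: [0.6187, -0.2472, 0.0542]
ee_rot: [0.867, -0.148, -0.069, 0.471]
ft_force: [1.0, -0.9, 0.1]
grip_width: 0.999
clock: 25.92
position: [0.649, -0.1067, 0.2814]
ee_rot: [0.96, -0.159, -0.033, 0.229]
ft_force: [-1.0, -0.2, -0.5]
grip_width: 0.999
t 25.925 p [ 0.649  -0.1067  0.2814] R
 [[ 0.947 -0.29  -0.137]
 [-0.321 -0.844 -0.43 ]
 [ 0.009  0.451 -0.892]] grip 0.999 q [-0.4   0.51  0.42  1.27  0.24  1.55 -0.36] F [-1.  -0.2 -0.5]
blue 483 [ 0.4961 -0.2098  0.0762] 0.001977459345920827 ((496.03619384765625, -209.97036743164062), (46.682647705078125, 45.70570755004883), 72.2844467163086)
orange 474 [ 0.6182 -0.2526  0.0763] 0.0020013340232303855 ((618.4336547851562, -253.1707305908203), (47.14479446411133, 46.26385498046875), 71.35078430175781)
```

View pics/t20.png

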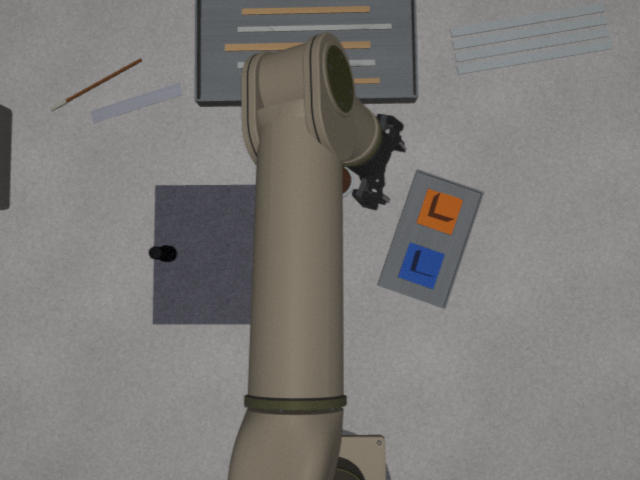

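View pics/s20.png

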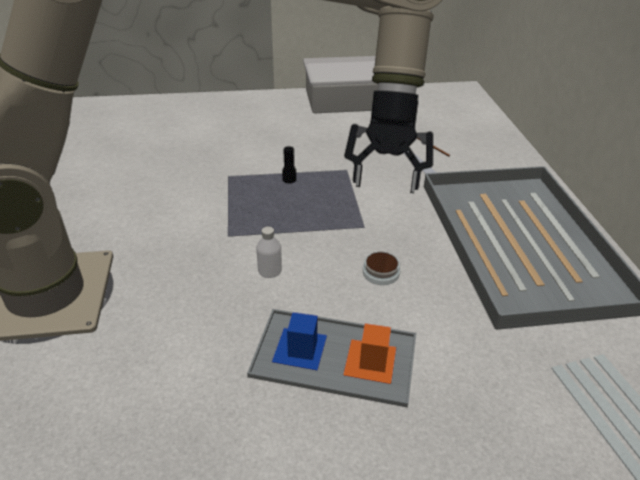

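Both pots stand upside down, about 5 mm off their pad centres. In the side view the bottle (269,253), torch (289,165) and dishes (381,266) sit at the same pixels as at the start, and the arm is clear. Handing in.

```bash
python3 -c "
from workcell import manip
print(manip.hand_in()); print(manip.get_obs()['clock'])"
```

```text
the job is handed in; nothing more can be done
None
the job is handed in; nothing more can be done
```

I turned both pots upside down onto the pads of their own colour and handed the job in at about 26 s of the 72 s allowed; no verdict was reported.

**What I did:** I tipped the blue pot over in the gripper, laid it on its side and let go. I then took it again, turned it the rest of the way and set it mouth down on the blue pad. The orange pot was turned from its side onto the orange pad in one grasp.

**Last checks:**

| Pot | Measured centre (m) | Pad centre (m) | Offset | Top face height |
|---|---|---|---|---|
| Blue | (0.496, −0.210) | (0.492, −0.207) | about 5 mm | 76 mm |
| Orange | (0.618, −0.253) | (0.613, −0.252) | about 5 mm | 76 mm |

- **Height:** 75 mm is expected for a pot flat on its pad, so the 1 mm difference is within the camera calibration.
- **Release:** the gripper is fully open and about 0.15 m clear of the pots.
- **Other things:** in the side view, the bottle, torch and dishes are where they were at the start, judged by eye. From above, the arm hid the bottle and most of the dishes.
- **Disagreements:** none of the checks failed or disagreed. I didn't measure the pots' final tilt directly; I judged them level from their top faces and the side view.

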